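Load the four-slide carrier into the slide reader

ROBOT

A 6-joint arm with a two-finger parallel gripper is mounted at the origin on the work surface. World frame = base frame: x ahead of the robot, y to its left, z up, the work surface at z = 0. Lengths are in m, angles in rad, forces in N, time in s.
With the tool pointing down it reaches from about 0.375 to 0.9 m from the base axis. Payload 3.1 kg.
Tool frame: the origin (TCP) lies between the finger pads; the fingertips stand 19 mm ahead of it and the grasp point (between the pads) is the TCP; z points along the fingers, y is the direction in which the jaws open and shut (so a half turn about z gives the same grasp; the last joint's range is limited). The gripper opens to 85 mm and grips with 20 to 120 N. Pads are 22 mm wide; open, the fingers measure 114 mm over their backs; the gripper's body (76 mm by 85 mm) begins 54 mm behind the grasp point. The pads swing forward as they close: fully open they stand 13 mm farther back than shut.
Start: joints at [-1.492, 0.527, 1.433, -0, 1.181, -0.178], TCP at [0.159, -0.604, 0.25] pointing down, gripper open.
Joint ranges: [-3.08, 3.08], [-0.75, 2.2], [0.22, 2.44], [-1.43, 4.57], [0, 2.65], [-2.85, 2.85]. Speed limits (rad/s): [2.79, 2.79, 3.14, 3.14, 3.14, 3.14].

INTERFACE

Orientations are given as a unit quaternion [x, y, z, w].
In Python, from station import manip, optics, job gives the robot as it stands.
- The arm moves only by the shell command python3 -m inch 'ROWS' [OPENING] [FORCE]. ROWS is JSON, one flat list of numbers, 4 for each row, row after row: the shift along the world's x, y, z in cm, then the turn about the world's z in rad. A call has 1 to 20 rows; each row shifts and turns the commanded pose from where the row before left it; what a row does not reach is not made up. A row lasts 1/8 s, in which the tool goes at most 62.5 mm and 10.7 degrees, less where a joint would pass 70% of its speed; a pose out of reach is approached as far as the arm can. A call with a gripper value outside its range is refused whole. OPENING is the opening in per cent of the stroke, from 0 (shut) to 100 (fully open), set as the call begins (- or left out, the last holds). The fingers move at their own pace and stop on an object; FORCE is the grip in N (left out, the last holds). Time passes only in rows, so rows that do not move let the fingers close. It gives the time, the measured TCP pose, the force and the opening at its end, in the units of the state.
- manip.sense(): the state, without advancing time (a new reading comes with each control period).
- optics.snapshot(name): name is "scene" or "top" or "wrist"; returns (picture, depth): 420x560x3 uint8, red, green, blue; 420x560 float32, m along the optical axis (not along the pixel's ray), 0 where there is no reading.
- optics.camera_model(name): a dict with "mtx" (3x3 intrinsics, pixels), "camera_from_world" (4x4, takes a point from world to camera coordinates); the wrist camera has in their place "tool_from_camera" (4x4, takes a point from camera to tool coordinates, whose origin is the TCP and whose axes are the flange's). Camera axes: x right, y up, looking along -z (the intrinsics and any distortion apply to the point x, -y, -z); pixel columns grow to the right and rows downward; lengths in m; the calibration is good to about 2 mm. A picture is of the moment at which its call begins: read the wrist's pose just before it. camera_model takes no time and is no camera call.
- job.sign_off(): hands the job in, once; it reports no verdict.
The state is a dict: "t": time; "q": joint angles; "qd": joint speeds; "tau": joint torques, N m; "tcp_pos": TCP position; "tool_rot": TCP orientation; "force": force on the tool from outside, world axes, zero at the start; "ft_torque": the same for the moment, N m; "finger_gap": opening from 0.0 (shut) to 1.0 (fully open).
Only numpy, scipy, OpenCV 4.12 (cv2) and the standard library are available. Lean on these libraries where they do the work, as an engineer would, in place of code of your own. Each camera call takes 0.05 s, during which the arm holds its last target.

TASK

Take the long carrier, the one that holds four microscope slides, out of the wooden stand and slide it upright down into the slot in the top of the slide reader until it sits fully home. Lower it in by hand rather than dropping it, then let go; leave the two short carriers standing in the stand.

Things in the scene. Friction and masses are not known exactly. Their poses are not given: they have to be found in the camera images.
- long_center (a point): Centre of the loose grey long carrier (0.1 to 0.2 kg) standing on edge: 8 mm thick (x), 150 long (y), 120 high (z up), four slides. Starts in one of three slots, 72 mm apart, of a wooden stand (ribs 45 mm high), bottom edge 10 mm above the table. Grip across the thickness, mid-length, in the top 35 mm: only the top 50 mm stays outside the reader. Either way round.
- slot (a point): Centre of the slot's mouth in the level top of the slide reader, a fixed white box 200 x 270 mm, 110 high; point at that top's height. Slot runs along y, z is up. Flared mouth 32 x 180 mm, narrowing over 20 mm depth to 12 x 160. Floor 70 mm below the point: a carrier fully home has its centre 10 mm below it. A dish 12 mm high lies on a corner of the top.
- short_a_center (a point): Centre of a short carrier for two slides: 8 mm thick (x), 85 mm long (y), 120 mm high (z, up), standing in another slot of the same stand. Leave it there.
- short_b_center (a point): Centre of the second short carrier, same as the first, in the remaining slot of the stand. Leave it there.
There are look-alikes about, which are no part of the job. Leave any green or yellow look-alike of the part that bears short_a_center alone.

How it is judged:
At the end, for the whole second after the job is handed in: The long carrier stands at rest in the reader's slot, within 10 mm of fully home in height, 15 mm of the slot's centre and 10 degrees of upright and of the slot's direction; both short carriers are upright and within 40 mm of where they stood (z of long_center in the frame of slot below 0 m and horizontal distance between long_center and slot below 0.015 m and angle between long_center's own z axis and vertical below 0.175 rad and angle between the y axis of long_center and the y axis of slot, either way round below 0.175 rad and linear speed of long below 0.02 m/s and distance of each of short_a_center, short_b_center from where it was at the start of the episode below 0.04 m and angle between each of short_a_center, short_b_center's own z axis and vertical below 0.3 rad); the robot touches nothing.
It fails at once if the long carrier is dropped: let go while its centre is higher than 145 mm above the table (more than 45 mm above its seat) (height (world z) of long_center above 0.145 m and contact force between the fingers and long below 0.02 N).
It also fails if it takes over 45 s, if anything falls off the work surface, if the arm or the gripper's body presses on something with over 40 N, if the wrist force passes 120 N, or if a joint passes its speed limit or range.

## Working session

There is one attempt and no reset: what is moved stays moved. The work goes in short steps, Python scripts to look and compute and a shell command to move; the robot and the scene stay as the last step left them, time stands still between calls to the robot, and variables do not carry over. Pictures are saved under pics/ and viewed, and the job is handed in when it is done.

```bash
ls; mkdir -p pics; python3 - <<'E'
from station import manip, optics, job
import cv2,numpy as np
print(manip.sense())
for n in ("scene","top"):
    p,d=optics.snapshot(n); cv2.imwrite(f"pics/{n}0.png",p[:,:,::-1]); np.save(f"pics/{n}0.npy",d)
    print(optics.camera_model(n))
E
```

```text
pics
{'t': 0.0, 'q': array([-1.49150099e+00,  5.28425403e-01,  1.43393026e+00, -3.67065942e-06,
        1.18139904e+00, -1.78461703e-01]), 'qd': array([ 0.00112734, -0.0003295 , -0.00067187,  0.00123998,  0.0002085 ,
       -0.00034489]), 'tau': array([ 1.58025396e-03, -4.42344761e+01, -1.78025955e+01, -1.96500664e-04,
        8.30183417e-03,  1.40257006e-07]), 'tcp_pos': array([ 0.15931545, -0.60364125,  0.24934973]), 'tool_rot': array([ 9.91705983e-01,  1.28522661e-01,  5.18834745e-05, -1.07977784e-03]), 'force': array([-0.00091896, -0.11126553, -0.71214375]), 'ft_torque': array([-0.00297916,  0.04036682, -0.02276105]), 'finger_gap': 1.0016602584866565}
{'mtx': array([[426.45480486,   0.        , 281.1119426 ],
       [  0.        , 426.45480486, 202.51411577],
       [  0.        ,   0.        ,   1.        ]]), 'camera_from_world': array([[-0.07440258,  0.99703294, -0.01973747,  0.11814963],
       [-0.67054109, -0.0353689 ,  0.7410288 ,  0.22936468],
       [ 0.73813203,  0.06836924,  0.6711831 , -1.25801456],
       [ 0.        ,  0.        ,  0.        ,  1.        ]])}
{'mtx': array([[389.60024495,   0.        , 283.16174487],
       [  0.        , 389.60024495, 205.31995498],
       [  0.        ,   0.        ,   1.        ]]), 'camera_from_world': array([[ 0.02930055, -0.99948862,  0.0128054 , -0.10595163],
       [ 0.99382815,  0.03050107,  0.10665499, -0.49951374],
       [-0.10699103,  0.00960132,  0.99421363, -0.91272189],
       [ 0.        ,  0.        ,  0.        ,  1.        ]])}
```

View pics/scene0.png

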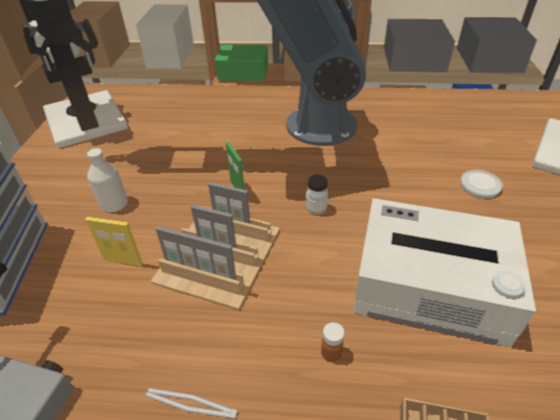

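View pics/top0.png

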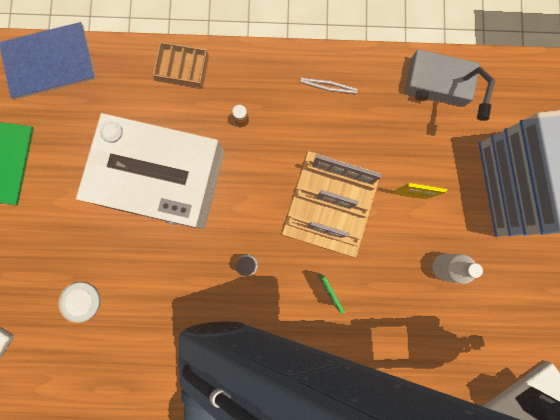

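The long carrier is the front one (farthest +x). In the top view its top edge runs from about (315,158) to (380,180), and the slot from (108,158) to (187,180). Next I'll measure both.

```bash
cat > h.py <<'E'
import numpy as np,cv2
from station import manip, optics, job
def cloud(d,K,cfw=None):
    v,u=np.mgrid[0:420,0:560]
    x=(u-K[0,2])/K[0,0]*d; y=-(v-K[1,2])/K[1,1]*d
    P=np.stack([x,y,-d,np.ones_like(d)],-1)
    W=P@np.linalg.inv(cfw).T
    W=W[...,:3]; W[d==0]=np.nan
    return W
def ray(n,uv,z):
    m=optics.camera_model(n);K=m['mtx'];T=np.linalg.inv(m['camera_from_world'])
    r=np.array([(uv[0]-K[0,2])/K[0,0],-(uv[1]-K[1,2])/K[1,1],-1]); r=T[:3,:3]@r;o=T[:3,3]
    return o+r*(z-o[2])/r[2]
E
python3 - <<'E'
from h import *
for n in("top","scene"):
    m=optics.camera_model(n); W=cloud(np.load(f"pics/{n}0.npy"),m['mtx'],m['camera_from_world'])
    np.save(f"pics/W{n}.npy",W)
    z=W[...,2]; 
    if n=="top":
        sel=np.zeros(z.shape,bool); sel[130:260,280:385]=1
        for nm,(a,b,c,d) in dict(L=(140,188,305,385),A=(183,212,312,362),B=(215,245,300,355)).items():
            s=np.zeros(z.shape,bool); s[a:b,c:d]=1
            s&=(z>.122)&(z<.14); p=W[s]; r=cv2.minAreaRect((p[:,:2]*1000).astype(np.float32)); print(nm,len(p),p[:,2].mean(),r)
        s=(z>.10)&(z<.12); s[:,:70]=0;s[:,225:]=0;s[:100]=0;s[235:]=0
        p=W[s];print('reader',len(p),np.median(p[:,2]),cv2.minAreaRect((p[:,:2]*1000).astype(np.float32)))
        img=cv2.imread("pics/top0.png").astype(int).sum(2)
        dk=(img<150); dk[:150]=0;dk[190:]=0;dk[:,:100]=0;dk[:,195:]=0
        nn,l,st,_=cv2.connectedComponentsWithStats(dk.astype(np.uint8));k=1+st[1:,4].argmax()
        vu=np.argwhere(l==k); q=np.array([ray("top",(u,v),.11)[:2]*1000 for v,u in vu],np.float32); print('slot',len(q),cv2.minAreaRect(q))
im=cv2.imread("pics/top0.png");cv2.imwrite("pics/crop0.png",np.hstack([cv2.resize(im[140:265,280:460],None,fx=2.2,fy=2.2,interpolation=2),cv2.resize(im[105:230,75:225],None,fx=2.2,fy=2.2)]))
E
```

```text
L 296 0.12828156398180487 ((582.5657348632812, -229.5517578125), (148.73143005371094, 9.230448722839355), 74.6480941772461)
A 161 0.128531808219073 ((513.2359008789062, -210.79788208007812), (84.59638977050781, 8.454710006713867), 74.22748565673828)
B 160 0.12889862473439054 ((444.13232421875, -191.2635498046875), (84.8343734741211, 8.228866577148438), 74.90852355957031)
reader 9835 0.10923064709010177 ((565.8406372070312, 212.2976531982422), (271.58233642578125, 200.75331115722656), 78.67145538330078)Traceback (most recent call last):
  File "<stdin>", line 15, in <module>
ValueError: attempt to get argmax of an empty sequence
```

```bash
python3 - <<'E'
from h import *
im=cv2.imread("pics/top0.png");cv2.imwrite("pics/crop0.png",np.hstack([cv2.resize(im[140:265,280:430],None,fx=2.4,fy=2.4,interpolation=2),cv2.resize(im[105:230,75:225],None,fx=2.4,fy=2.4)]))
W=np.load("pics/Wtop.npy");z=W[...,2]
s=(z<.1045)|np.isnan(z)
g=im.astype(int).sum(2)
for nm,s in (("depth",s),("dark<200",g<200),("dark<300",g<300),("dark<400",g<400)):
    s=s.copy();s[:148]=0;s[192:]=0;s[:,:98]=0;s[:,197:]=0
    n,l,st,_=cv2.connectedComponentsWithStats(s.astype(np.uint8))
    if n<2: print(nm,0);continue
    k=1+st[1:,4].argmax()
    q=np.array([ray("top",(u,v),.11)[:2]*1000 for v,u in np.argwhere(l==k)],np.float32);print(nm,len(q),cv2.minAreaRect(q))
W=np.load("pics/Wscene.npy");z=W[...,2];im=cv2.imread("pics/scene0.png");g=im.astype(int).sum(2)
for nm,s in (("depth",(z<.1045)|np.isnan(z)),("dark",g<250)):
    s=s.copy();s[:225]=0;s[270:]=0;s[:,:380]=0;s[:,505:]=0
    n,l,st,_=cv2.connectedComponentsWithStats(s.astype(np.uint8));k=1+st[1:,4].argmax()
    q=np.array([ray("scene",(u,v),.11)[:2]*1000 for v,u in np.argwhere(l==k)],np.float32);print(nm,len(q),cv2.minAreaRect(q))
E
```

```text
depth 953 ((564.5090942382812, 210.54763793945312), (175.10684204101562, 30.32994270324707), 78.37689208984375)
dark<200 0
dark<300 1018 ((566.2757568359375, 213.02197265625), (177.51670837402344, 29.370563507080078), 78.6678466796875)Traceback (most recent call last):
  File "<stdin>", line 11, in <module>
  File "h.py", line 11, in ray
    m=optics.camera_model(n);K=m['mtx'];T=np.linalg.inv(m['camera_from_world'])
ValueError: time passes only in moves, steps and waits
```

View pics/crop0.png

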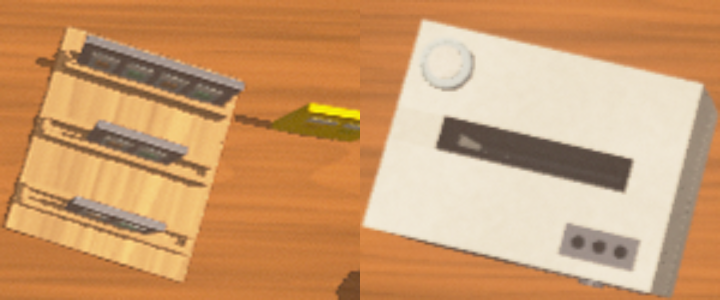

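```bash
python3 - <<'E'
import numpy as np
for n in("top","scene"):
    W=np.load(f"pics/W{n}.npy")
    for nm,(x0,x1,y0,y1) in dict(path=(.2,.7,-.62,-.1),mid=(.35,.75,-.13,.1),near=(.5,.66,-.42,-.31)).items():
        s=(W[...,0]>x0)&(W[...,0]<x1)&(W[...,1]>y0)&(W[...,1]<y1)&(W[...,2]>.135); p=W[s]
        print(n,nm,len(p), p.max(0) if len(p) else'', p[p[:,2].argmax()] if len(p) else '', p.min(0) if len(p) else '')
E
python3 -m inch '[3,2.7,0,0.08,3,2.7,0,0.08,3,2.7,0,0.08,3,2.7,0,0.08,3,2.7,0,0.08,3,2.7,0,0.08]' 50 40
```

```text
top path 14013 [ 0.69987519 -0.1000084   0.66969459] [ 0.28392282 -0.24409271  0.66969459] [ 0.24669164 -0.61999693  0.13507492]
top mid 0   
top near 0   
t: 0.85
tcp_pos: [0.3401, -0.4411, 0.2499]
tool_rot: [0.932, 0.362, -0.0, -0.0]
force: [-0.1, -0.2, 0.3]
finger_gap: 0.5Traceback (most recent call last):
  File "<stdin>", line 3, in <module>
    fid = stack.enter_context(open(os.fspath(file), "rb"))
                              ~~~~^^^^^^^^^^^^^^^^^^^^^^^
FileNotFoundError: [Errno 2] No such file or directory: 'pics/Wscene.npy'
```

```bash
python3 -m inch '[3,2.65,0,0.07,3,2.65,0,0.07,3,2.65,0,0.07,3,2.65,0,0.07,3,2.65,0,0.07,3,2.65,0,0.07,3,2.65,0,0.07,3.2,2.6,0,0.075,0,0,0,0,0,0,0,0]'
python3 - <<'E'
from h import *
s=manip.sense();print(s['t'],s['q'],s['tcp_pos'],s['tool_rot'],s['force'])
p,d=optics.snapshot("wrist");cv2.imwrite("pics/w1.png",p[:,:,::-1])
m=optics.camera_model("wrist");print(m)
from scipy.spatial.transform import Rotation as R
T=np.eye(4);T[:3,:3]=R.from_quat(s['tool_rot']).as_matrix();T[:3,3]=s['tcp_pos']
W=cloud(d,m['mtx'],np.linalg.inv(T@m['tool_from_camera']))
z=W[...,2];k=(z>.122)&(z<.137)&(abs(W[...,0]-.58)<.05)&(abs(W[...,1]+.23)<.1)
q=W[k];print(len(q),q[:,2].mean(),cv2.minAreaRect((q[:,:2]*1000).astype(np.float32)))
Rm=T[:3,:3];print('y axis deg',np.degrees(np.arctan2(Rm[1,1],Rm[0,1])))
E
```

```text
t: 2.1
tcp_pos: [0.5808, -0.2307, 0.2497]
tool_rot: [0.795, 0.606, -0.001, -0.001]
force: [0.2, 0.3, 0.0]
finger_gap: 0.502
2.1 [-5.56406556e-01  5.28635551e-01  1.43229278e+00 -5.85199272e-04
  1.18214033e+00 -2.88268563e-01] [ 0.58079759 -0.23068933  0.24974199] [ 7.95211110e-01  6.06332147e-01 -5.15142926e-04 -5.93763961e-04] [0.20809356 0.25336103 0.00095639]
{'mtx': array([[326.92069126,   0.        , 268.8343582 ],
       [  0.        , 326.92069126, 213.24858147],
       [  0.        ,   0.        ,   1.        ]]), 'tool_from_camera': array([[ 2.88093193e-04,  9.50403102e-01,  3.11020676e-01,
         7.83507132e-02],
       [ 9.99999955e-01, -2.98529337e-04, -1.40504220e-05,
         2.86340510e-05],
       [ 7.94952318e-05,  3.11020666e-01, -9.50403145e-01,
        -1.22853866e-01],
       [ 0.00000000e+00,  0.00000000e+00,  0.00000000e+00,
         1.00000000e+00]])}
1889 0.1292588093277581 ((581.578125, -232.28683471679688), (79.08190155029297, 136.3106231689453), 10.993499755859375)
y axis deg -15.350451083592016
```

View pics/w1.png

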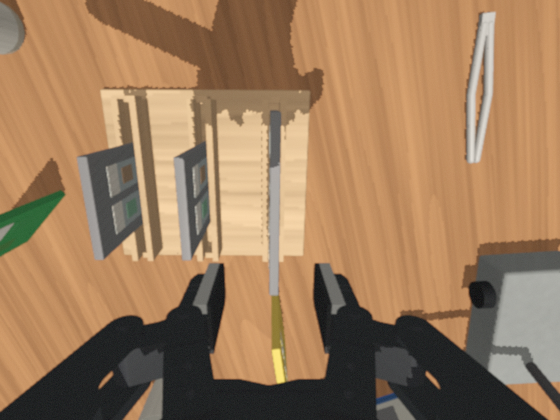

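The wrist view shows the long carrier between the open fingers, with its top edge at column ~275 and the finger midline at ~270. I'll refine the offset.

```bash
cat >> h.py <<'E'
from scipy.spatial.transform import Rotation as R
def wr(name):
    s=manip.sense();p,d=optics.snapshot("wrist");cv2.imwrite(f"pics/{name}.png",p[:,:,::-1])
    m=optics.camera_model("wrist")
    T=np.eye(4);T[:3,:3]=R.from_quat(s['tool_rot']).as_matrix();T[:3,3]=s['tcp_pos']
    return s,T,p,cloud(d,m['mtx'],np.linalg.inv(T@m['tool_from_camera']))
E
python3 - <<'E'
from h import *
s,T,p,W=wr("w2")
t=(W-T[:3,3])@T[:3,:3]
z=W[...,2];k=(z>.126)&(z<.134)&(abs(t[...,1])<.025)&(abs(t[...,0])<.12)
print(k.sum(),z[k].mean(),cv2.minAreaRect((t[k][:,:2]*1000).astype(np.float32)),t[k].min(0),t[k].max(0),cv2.minAreaRect((W[k][:,:2]*1000).astype(np.float32)))
E
```

```text
1886 0.1292668776827791 ((0.5013504028320312, 4.122255802154541), (149.33384704589844, 8.007765769958496), 0.23830892145633698) [-0.07417123  0.00015801  0.1181877 ] [0.075161   0.00831564 0.12368757] ((584.47021484375, -231.71563720703125), (149.33401489257812, 8.009223937988281), 74.36161804199219)
```

```bash
python3 -m inch '[0.35,-0.1,-2,0,0,0,-3,0,0,0,-3,0,0,0,-3,0,0,0,-1.7,0,0,0,-1,0,0,0,0,0,0,0,0,0]'
python3 -m inch '[0,0,0,0,0,0,0,0,0,0,0,0,0,0,0,0,0,0,0,0,0,0,0,0]' 0 50
```

```text
t: 3.2
tcp_pos: [0.5855, -0.2323, 0.1143]
tool_rot: [0.795, 0.606, 0.0, 0.001]
force: [0.0, -0.1, 0.2]
finger_gap: 0.501
t: 3.95
tcp_pos: [0.5853, -0.232, 0.1141]
tool_rot: [0.795, 0.606, 0.0, 0.001]
force: [-1.3, 0.2, 5.0]
finger_gap: 0.087
```

```bash
python3 -m inch '[0,0,1,0,0,0,1.5,0,0,0,2,0,0,0,2,0,0,0,2,0,0,0,2,0,0,0,2,0,0,0,1.5,0,0,0,1,0,0,0,0,0,0,0,0,0]'
python3 - <<'E'
from h import *
s,T,p,W=wr("w3")
t=(W-T[:3,3])@T[:3,:3]
k=(abs(t[...,1])<.015)&(abs(t[...,0])<.12)&(t[...,2]>-.04)&(t[...,2]<.0)
print(s['finger_gap'],s['tcp_pos'],s['tool_rot'],s['force'],s['q'][5]);
if k.sum()>20: print(k.sum(),np.median(t[k],0),t[k].min(0),t[k].max(0),cv2.minAreaRect((t[k][:,:2]*1000).astype(np.float32)))
p,d=optics.snapshot("scene");cv2.imwrite("pics/s3.png",p[:,:,::-1])
E
```

```text
t: 5.32
tcp_pos: [0.5844, -0.2316, 0.2625]
tool_rot: [0.795, 0.606, -0.0, -0.001]
force: [0.0, 0.5, -2.0]
finger_gap: 0.089
0.08885875882686514 [ 0.58441012 -0.23156387  0.26254912] [ 7.95242802e-01  6.06290526e-01 -3.11325884e-04 -7.66105811e-04] [ 0.04083068  0.49097944 -1.96073966] -0.28671656738657214
9992 [ 1.06766653e-02  7.58526826e-05 -1.54628407e-02] [-0.03298942 -0.01499867 -0.03996727] [ 7.50186839e-02  1.49888576e-02 -5.74702426e-06] ((21.0166015625, 0.01100921630859375), (108.01065826416016, 29.98029136657715), 0.07052034139633179)
```

View pics/s3.png

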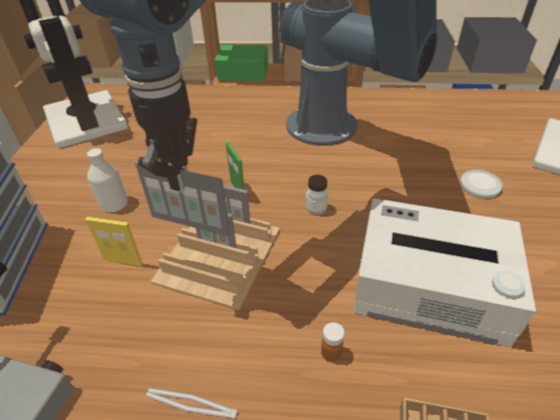

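View pics/w3.png

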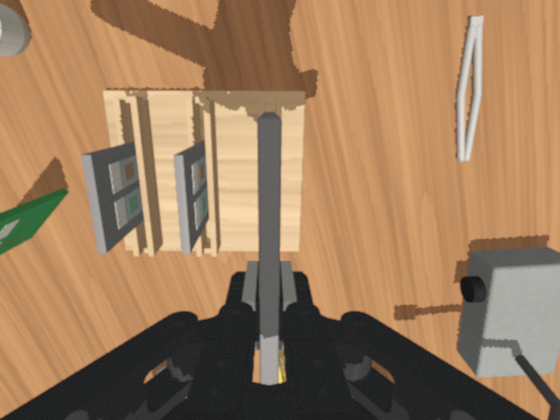

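```bash
python3 -m inch '[-0.1,1,0,0.005,-0.1,2,0,0.005,-0.15,3,0,0.005,-0.15,3.5,0,0.005,-0.15,3.5,0,0.005,-0.15,3.5,0,0.005,-0.15,3.5,0,0.005,-0.15,3.5,0,0.005,-0.15,3.5,0,0.005,-0.15,3.5,0,0.005,-0.15,3.5,0,0.005,-0.1,3.5,0,0.005,-0.1,3,0,0.005,-0.1,2,0,0.005,0,1.3,0,0,0,0.5,0,0,0,0,0,0,0,0,0,0]'
python3 - <<'E'
from h import *
s,T,p,W=wr("w4")
np.save("pics/W4.npy",W);np.save("pics/T4.npy",T)
t=(W-T[:3,3])@T[:3,:3]
print(s['finger_gap'],s['tcp_pos'],s['tool_rot'],s['force'],s['q'][5],'yaw',np.degrees(np.arctan2(T[1,0],T[0,0])));
k=(abs(t[...,1])<.0055)&(t[...,0]<.12)&(t[...,0]>.03)&(t[...,2]>-.04)&(t[...,2]<.0)
q=t[k];print('top slope',np.polyfit(q[:,0],q[:,2],1),'ends',q.min(0),q.max(0),'y slope',np.polyfit(q[:,0],q[:,1],1))
E
```

```text
t: 7.68
tcp_pos: [0.5665, 0.2103, 0.2632]
tool_rot: [0.774, 0.633, -0.0, 0.0]
force: [-0.3, -0.2, -2.0]
finger_gap: 0.084
0.084218217025641 [0.5665167  0.21033433 0.26324558] [ 7.73876057e-01  6.33337037e-01 -2.00286926e-04  7.84867889e-05] [-0.30891087 -0.17556565 -2.00480965] 0.3701432529266531 yaw 78.59351266242776
top slope [ 0.00696165 -0.0154583 ] ends [ 0.03001718 -0.00417829 -0.01764212] [ 0.07501075  0.00387061 -0.00606631] y slope [ 0.00066568 -0.00018592]
```

View pics/w4.png

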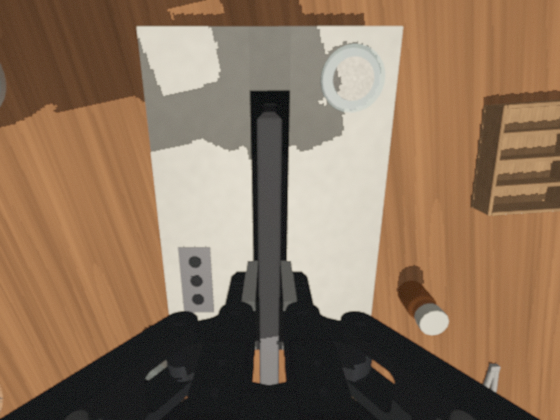

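The carrier is level above the slot. The slot's far end is at about (250–290, 91) and its side edges at columns ~252 and ~289. I'll convert these into the tool frame.

```bash
python3 - <<'E'
from h import *
s=manip.sense(); W=np.load("pics/W4.npy");T=np.load("pics/T4.npy");m=optics.camera_model("wrist")
K=m['mtx'];C=T@m['tool_from_camera']
g=cv2.imread("pics/w4.png").astype(int).sum(2)
def t110(u,v,z=.11):
    r=C[:3,:3]@np.array([(u-K[0,2])/K[0,0],-(v-K[1,2])/K[1,1],-1]);P=C[:3,3]+r*(z-C[2,3])/r[2]
    return (P-T[:3,3])@T[:3,:3]*1000
def edge(prof,off): d=np.abs(np.diff(prof));i=d.argmax();return off+i+.5
for v in (95,100,105,170,185,200,220,240):
    a=edge(g[v,240:262],240);b=edge(g[v,278:302],278)
    print(v,a,b,t110(a,v)[:2].round(1),t110(b,v)[:2].round(1))
for u in (255,262,270,278,285):
    v=edge(g[80:102,u],80);print(u,v,t110(u,v).round(1))
z=W[...,2];k=(abs(z-.11)<.006)
t=(W-T[:3,3])@T[:3,:3]*1000
q=t[k];print(np.median(z[k]),q.min(0),q.max(0))
for x0 in (0,30,60,90,120):
    r=q[abs(q[:,0]-x0)<2]; 
    if len(r):print(x0,r[:,1].min(),r[:,1].max())
E
```

```text
95 249.5 289.5 [ 86.9 -15.5] [86.9 16.3]
100 249.5 289.5 [ 83.1 -15.5] [83.1 16.4]
105 250.5 289.5 [ 79.3 -14.8] [79.3 16.5]
170 251.5 287.5 [ 26.8 -14.8] [26.8 15.8]
185 251.5 287.5 [ 13.7 -15.1] [13.7 16.1]
200 252.5 286.5 [  0.2 -14.4] [ 0.2 15.4]
220 252.5 286.5 [-18.4 -14.7] [-18.4  15.7]
240 252.5 286.5 [-37.7 -15. ] [-37.7  16.1]
255 90.5 [ 90.2 -11.  153.2]
262 90.5 [ 90.2  -5.5 153.2]
270 90.5 [ 90.2   0.8 153.2]
278 90.5 [ 90.2   7.2 153.2]
285 90.5 [ 90.2  12.7 153.2]
0.10933687585838053 [-123.82049177 -100.2102896   147.8131813 ] [135.95615544 100.77926687 159.2403823 ]
0 -99.68444078136052 100.20333357067278
30 -99.85099099128028 100.09330750678133
60 -99.81211384400949 100.16562014377794
90 -100.05803006214761 100.41491362743417
120 -99.9217128801582 100.27329359596801
```

```bash
python3 -m inch '[0,0,-2,0,0,0,-2,0,0,0,-1.5,0,0,0,-1,0,0,0,-0.5,0,0,0,-0.5,0,0,0,0,0]'
python3 -m inch '[0,0,-0.5,0,0,0,-0.5,0,0,0,-0.5,0,0,0,-0.5,0,0,0,0,0]'
```

```text
t: 8.6
tcp_pos: [0.5664, 0.2112, 0.1883]
tool_rot: [0.774, 0.634, -0.0, -0.0]
force: [-0.2, 0.4, -2.6]
finger_gap: 0.086
t: 9.22
tcp_pos: [0.566, 0.2111, 0.1677]
tool_rot: [0.774, 0.634, -0.001, -0.0]
force: [0.6, -0.1, -2.5]
finger_gap: 0.085
```

```bash
python3 -m inch '[0,0,-0.5,0,0,0,-0.5,0,0,0,-0.4,0,0,0,-0.3,0,0,0,-0.3,0,0,0,0,0]'
python3 -m inch '[0,0,-0.15,0,0,0,-0.15,0,0,0,0,0]'
```

```text
t: 9.98
tcp_pos: [0.5662, 0.2111, 0.148]
tool_rot: [0.774, 0.634, -0.0, -0.0]
force: [0.0, 0.8, -1.4]
finger_gap: 0.088
t: 10.35
tcp_pos: [0.5663, 0.2112, 0.1452]
tool_rot: [0.774, 0.634, -0.0, -0.0]
force: [0.0, 0.8, -1.5]
finger_gap: 0.086
```

```bash
python3 -m inch '[0,0,-0.1,0,0,0,-0.1,0,0,0,0,0]'
```

```text
t: 10.72
tcp_pos: [0.5666, 0.2112, 0.1441]
tool_rot: [0.774, 0.634, 0.0, 0.0]
force: [-0.7, 0.3, 4.2]
finger_gap: 0.087
```

Contact with the floor came at the expected height, with the force rising by about 6 N. Now I'll release and withdraw.

```bash
python3 -m inch '[0,0,0,0,0,0,0,0,0,0,0,0,0,0,0,0,0,0,0,0]' 40
python3 -m inch '[0,0,1,0,0,0,2,0,0,0,3,0,0,0,3,0,0,0,3,0,0,0,1,0,0,0,0,0,0,0,0,0]'
python3 - <<'E'
from h import *
s,T,p,W=wr("w5")
t=(W-T[:3,3])@T[:3,:3]; z=W[...,2]
k=(abs(t[...,1])<.02)&(abs(t[...,0])<.1)&(z>.15)&(z<.17)
print(s['t'],s['tcp_pos'],k.sum(),z[k].mean(),np.polyfit(t[k][:,0],z[k],1),cv2.minAreaRect((W[k][:,:2]*1000).astype(np.float32)))
p,d=optics.snapshot("scene");cv2.imwrite("pics/s5.png",p[:,:,::-1])
p,d=optics.snapshot("top");cv2.imwrite("pics/t5.png",p[:,:,::-1])
m=optics.camera_model("top");W=cloud(d,m['mtx'],m['camera_from_world']);z=W[...,2]
for nm,(a,b,c,d) in dict(A=(183,212,312,362),B=(215,245,300,355)).items():
    k=np.zeros(z.shape,bool); k[a:b,c:d]=1
    k&=(z>.122)&(z<.14); q=W[k]; print(nm,len(q), len(q) and cv2.minAreaRect((q[:,:2]*1000).astype(np.float32)))
E
```

```text
t: 11.35
tcp_pos: [0.5664, 0.2112, 0.1432]
tool_rot: [0.774, 0.634, -0.0, -0.0]
force: [0.0, -0.2, 0.1]
finger_gap: 0.398
t: 12.35
tcp_pos: [0.5655, 0.211, 0.272]
tool_rot: [0.774, 0.634, -0.001, -0.001]
force: [-0.3, 0.0, -0.6]
finger_gap: 0.404
12.35 [0.56552361 0.21101605 0.27198153] 1979 0.15926907343034583 [-0.00150441  0.15928237] ((566.5416259765625, 211.43203735351562), (149.08018493652344, 8.003152847290039), 78.76887512207031)
A 162 ((513.5210571289062, -210.81199645996094), (84.60262298583984, 8.720596313476562), 74.48004913330078)
B 157 ((444.37176513671875, -191.12889099121094), (84.31446838378906, 8.249475479125977), 74.32450103759766)
```

View pics/s5.png

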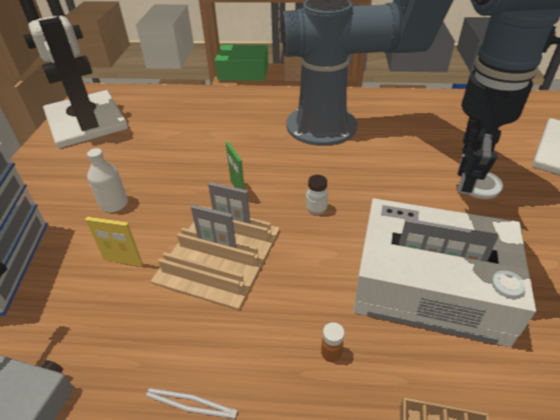

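The carrier stands level in the slot, centred at about (445,240) in the picture. The short carriers are still in the stand, and the gripper is clear.

```bash
python3 -c "
from station import job
print(job.sign_off())"
```

```text
the job is handed in; nothing more can be done
None
```

The long carrier is standing fully home in the reader's slot, released and at rest, and I handed the job in at about 12.5 s of the 45 s. The sign-off reports no verdict, so what follows rests on my own checks.

I gripped the carrier across its thickness, lifted it out of the stand and lowered it into the slot. Floor contact came at the expected height, with the force rising about 6 N. I opened the fingers only after that, then backed the gripper straight up.

| Last check | Result |
|---|---|
| Carrier top height | 0.159 m measured, 0.160 m expected when home |
| Tilt along its length | about 0.0015 rad |
| Tilt across its thickness | not measured separately; the slot holds it |
| Carrier centre | (0.5665, 0.2114), within about 2 mm of the measured slot centre |
| Yaw | 78.8°, against 78.7° for the slot |
| Short carriers | moved less than 1 mm, still upright in the picture |
| Gripper | about 11 cm above the carrier, touching nothing |

The top and wrist cameras disagreed by about 3 mm on where the carrier stood, roughly what the calibration allows. I used the wrist camera for the grasp. None of the checks failed.

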